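Wind the slide with the V-block to its red marker

ROBOT

A 6-joint arm with a two-finger parallel gripper is mounted at the origin on a cart in front of the work surface, level with it; the furniture and walls round the work are solid. World frame = base frame: x ahead of the robot, y to its left, z up, the work surface at z = 0. Lengths are in m, angles in rad, forces in N, time in s.
With the tool pointing down it reaches from about 0.3 to 0.775 m from the base axis. Payload 14.6 kg.
Tool frame: the origin (TCP) lies on the centre line of the jaws, within the pads' length; the fingertips stand 11 mm ahead of it and the grasp point (between the pads) lies 8 mm behind it; z points along the fingers, y is the line along which they close (so a half turn about z gives the same grasp; the last joint's range is limited). The gripper opens to 94 mm and grips with 3 to 60 N. Pads are 16 mm wide; open, the fingers measure 119 mm over their backs; the gripper's body (75 mm by 177 mm) begins 78 mm behind the grasp point.
Start: joints at [1.039, 0.3, 1.521, -0, 1.321, -0.067], TCP at [0.247, 0.492, 0.185] pointing down, gripper open.
Joint ranges: [-3.03, 3.03], [-0.79, 2.21], [0.23, 2.52], [-1.04, 4.18], [0, 3.07], [-2.55, 2.55]. Speed limits (rad/s): [2.22, 2.22, 2.57, 3.14, 3.14, 3.14].

INTERFACE

Orientations are given as a rotation vector (axis times angle).
In Python, from cell import arm gives the robot as it stands. Calls block until the motion is done:
- arm.reach(position, orientation): joint-space move of the TCP to a pose.
- arm.servo_line(position, max_speed=0.15, ori=None, guard=None): straight line of the TCP; ori=None keeps the orientation; max_speed is the mean speed in m/s. With guard (N) it stops when the force on the tool has changed by that much, and returns True; else False.
- arm.movej(angles): joint-space move.
- arm.move_gripper(opening, grasp_force=None): finger opening in m; grasp_force is the grip in N (None keeps the last); returns when the fingers have stopped.
- arm.hold(seconds).
- arm.inverse_kinematics(position, orientation): joint angles nearest the present ones, or None.
- arm.get_state(): the state.
- arm.read_camera(name): name is "scene" or "top"; returns the picture (420x560x3 uint8, blue, green, red); there is no depth.
- arm.camera_params(name): a dict with "camera_matrix" (3x3 intrinsics, pixels), "dist_coeffs" ([k1, k2, p1, p2, k3] as OpenCV has them; the pictures are not rectified), "extrinsics" (4x4, takes a point from world to camera coordinates). Camera axes: x right, y down, z forward; pixel columns grow to the right and rows downward; lengths in m; the calibration is good to about 2 mm. A picture is of the moment at which its call begins. camera_params takes no time and is no camera call.
A pose or a line that the arm cannot do raises arm.PlanningError and nothing moves.
- arm.hand_in(): hands the job in; it is judged then, once.
The state is a dict: "time_s": time; "joint_pos": joint angles; "joint_velocities": joint speeds; "effort": joint torques, N m; "eef_pos": TCP position; "eef_rot": TCP orientation; "contact_force": force on the tool from outside, world axes, zero at the start; "wrist_torque": the same for the moment, N m; "grip_width": finger opening in m; "grip_force": force on a finger pad.
Only numpy, scipy, OpenCV 4.12 (cv2) and the standard library are available. Lean on these libraries where they do the work, as an engineer would, in place of code of your own. Each camera call takes 0.05 s, during which the arm holds its last target. There are 200 camera calls.

TASK

Two crank-driven slides stand on the machine plate. On the one that carries the V-block, take the crank by its black knob and wind it clockwise (seen from above) through the several full turns it takes, until the yellow pointer on the slide stands level with the red marker beside its rail; then let go, leaving the crank seated on its square shaft. Keep the crank down on the square while you wind, and leave the slide that carries the collet as it is.

Things in the scene. Friction and masses are not known exactly. Their poses are not given: they have to be found in the camera images.
- crank_v: Loose crank of the V-block slide: 32x32x22 mm steel hub on a 14 mm square shaft (4 deg play) on a green gear box, held by its weight only, off if lifted 24 mm. Origin: shaft axis, hub underside, 70 mm above the plate; z up. Arm along +x, top 22 mm above origin, highest thing nearby but the knobs. At x=45 mm the upright black knob, freely spinning, 22 mm thick, 24 to 64 mm above origin.
- pointer_v (a point): Tip of the yellow pointer on the side of the slide that carries the grey 45x40x30 mm V-block, 39 mm above the plate. Winding the crank clockwise from above drives the slide away from the gear box, 16 mm per turn (about 3 N at the knob); anticlockwise brings it back; it stays where left. It starts 40 to 54 mm short of the marker line; end stop at 68 mm of travel.
- marker_v: Red marker block fixed beside the rail of the V-block slide: 20 mm long along the rail, 12 mm wide, 34 mm high, white line across the middle of its top. Origin: centre of its underside; x axis along the rail, towards the gear box. In this frame the pointer starts at x = +40 to +54 mm, y = -8 mm, and is level with the line at x = 0.
- pointer_c (a point): Tip of the yellow pointer of the other, equal slide, which carries a steel collet (26 mm across, 31 mm high) and has a like crank and marker of its own. It must stay where it is. Which slide stands left and which right changes.
Things that resemble listed ones, but are neither listed nor needed, are in the scene too. What is shaped like the crank_v but blue or turquoise is not meant.

How it is judged:
By the outcome, as a careful person would: the job done as asked, in the order asked, and still so for the second after the job is handed in, with the robot touching nothing.
It also fails if it takes over 72 s, if anything falls off the work surface, if the arm or the gripper's body presses on something with over 40 N, if the wrist force passes 120 N, or if a joint passes its speed limit or range.

## Working session

There is one attempt and no reset: what is moved stays moved. The work goes in short steps, each a Python script; the robot and the scene stay as the last script left them, time stands still between calls to the robot, and variables do not carry over. Pictures are saved under pics/ and viewed, at most 10 in all, crops included, and the job is handed in when it is done.

```bash
ls; mkdir -p pics
python3 - <<'E'
from cell import arm
import cv2,numpy as np
for n in("top","scene"):
    cv2.imwrite(f"pics/{n}0.png",arm.read_camera(n)); p=arm.camera_params(n); print(n,p)
print(arm.get_state())
E
```

```text
pics
top {'camera_matrix': array([[509.29343111,   0.        , 281.6779135 ],
       [  0.        , 509.29343111, 204.79046778],
       [  0.        ,   0.        ,   1.        ]]), 'dist_coeffs': array([-0.14270585,  0.        ,  0.        ,  0.        ,  0.        ]), 'extrinsics': array([[-0.02057278, -0.99958957, -0.0199361 , -0.01212034],
       [-0.98701419,  0.02348325, -0.15890728,  0.570256  ],
       [ 0.15931022,  0.01640805, -0.98709221,  1.06470912],
       [ 0.        ,  0.        ,  0.        ,  1.        ]])}
scene {'camera_matrix': array([[489.99139876,   0.        , 277.76151762],
       [  0.        , 489.99139876, 215.62457772],
       [  0.        ,   0.        ,   1.        ]]), 'dist_coeffs': array([-0.07131847,  0.        ,  0.        ,  0.        ,  0.        ]), 'extrinsics': array([[ 0.7897469 , -0.61310047, -0.02019028, -0.45727497],
       [-0.3569865 , -0.43257708, -0.82791166,  0.26580054],
       [ 0.49885917,  0.66104832, -0.560495  ,  1.15426481],
       [ 0.        ,  0.        ,  0.        ,  1.        ]])}
{'time_s': 0.1, 'joint_pos': array([ 1.03941343e+00,  3.00414039e-01,  1.52148590e+00, -9.19336697e-06,
        1.32070919e+00, -6.66135028e-02]), 'joint_velocities': array([-0.00144085,  0.00048513, -0.0002105 ,  0.00176275, -0.00090551,
        0.00146146]), 'effort': array([ 9.45560205e-04, -5.32639146e+01, -3.53283513e+01,  7.09014013e-02,
        2.35521037e-02, -9.77606578e-05]), 'eef_pos': array([0.24640599, 0.49144065, 0.18445791]), 'eef_rot': array([-7.23434360e-01, -3.05686393e+00,  1.52981946e-03]), 'contact_force': array([0.35984093, 0.21420632, 0.64598328]), 'wrist_torque': array([ 0.04175626, -0.00949401,  0.03569605]), 'grip_force': 0.0, 'grip_width': 0.09393723136292609}
```

View pics/top0.png

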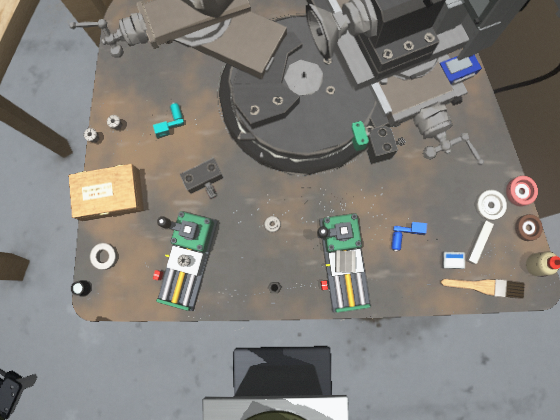

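View pics/scene0.png

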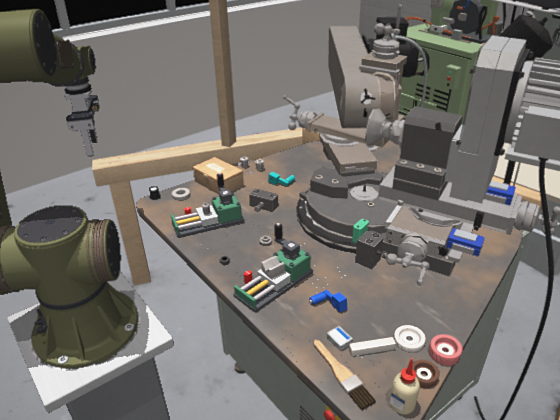

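The top view is seen with the robot below: image up is +x and image left is +y.
- Two slides: left with a round collet at (185,260), crank hub at (187,230), knob at (164,222). Right with a grooved block at (345,262), hub at (344,230), knob at (323,232), and red marker at (325,285).
- Lookalikes: the left crank, the turquoise crank (170,120), the blue crank (405,235), black rings at (275,287) and (81,288), and the green block at (360,133).
- Choice: the right slide. I'll check it in one close crop.

Run:
```python
import cv2,numpy as np
t=cv2.imread("pics/top0.png");s=cv2.imread("pics/scene0.png")
a=cv2.resize(t[200:320,300:390],None,fx=4.4,fy=4.4,interpolation=cv2.INTER_CUBIC)
b=cv2.resize(s[215:310,230:320],None,fx=4.4,fy=4.4,interpolation=cv2.INTER_CUBIC)
o=np.zeros((528,792,3),np.uint8);o[:a.shape[0],:396]=a[:, :396];o[:b.shape[0],396:]=b[:,:396]
cv2.imwrite("pics/crop.png",o)
```

```text
(no output)
```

View pics/crop.png

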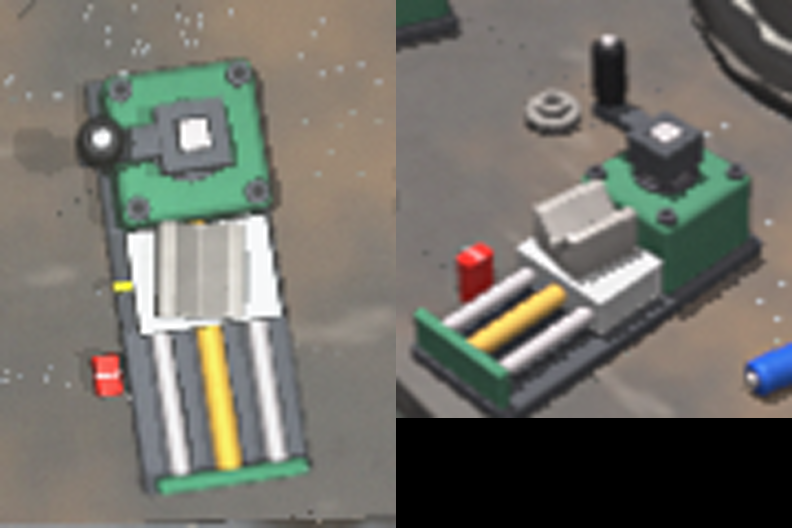

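Crop confirms: grooved V-block on the right slide, steel crank with black knob. Shaft top is at about (344,230) top / (290.5,244.6) scene, knob cap (322.9,231.4)/(277.4,223.7), pointer tip about (326,265), and marker line (324.3,284.9)/(247.6,273). Next I'll refine these with masks and triangulate.

```bash
cat > h.py <<'E'
from cell import arm
import cv2,numpy as np
P={n:arm.camera_params(n) for n in("top","scene")}
def und(n,uv):
    p=P[n]; return cv2.undistortPoints(np.array(uv,float).reshape(-1,1,2),p["camera_matrix"],p["dist_coeffs"]).reshape(-1,2)
def plane(n,uv,z):
    E=P[n]["extrinsics"];R,t=E[:3,:3],E[:3,3];c=-R.T@t
    d=np.c_[und(n,uv),np.ones(len(np.reshape(uv,(-1,2))))]@R
    return c+d*((z-c[2])/d[:,2])[:,None]
def tri(a,b):
    X=cv2.triangulatePoints(P["top"]["extrinsics"][:3],P["scene"]["extrinsics"][:3],und("top",a).T,und("scene",b).T)
    return (X[:3]/X[3]).T
def cen(w,x0,x1,y0,y1):
    "weighted centroid of a float map inside a box"
    s=w[y0:y1,x0:x1].astype(float);yy,xx=np.mgrid[y0:y1,x0:x1]
    return [(s*xx).sum()/s.sum(),(s*yy).sum()/s.sum()] if s.sum()>0 else None
def maps(im):
    b,g,r=[im[...,i].astype(float) for i in range(3)]
    white=np.clip(im.min(2).astype(float)-130,0,None)
    red=np.clip(r-np.maximum(g,b)-50,0,None)
    yel=np.clip(np.minimum(r,g)-b-40,0,None)
    return white,red,yel
E
cat > m.py <<'E'
from h import *
t=cv2.imread("pics/top0.png");s=cv2.imread("pics/scene0.png")
wt,rt,yt=maps(t);ws,rs,ys=maps(s)
sh=cen(wt,338,350,224,236),cen(ws,284,298,240,250)
kn=cen(wt,319,328,227,236),cen(ws,273,282,219,229)
ln=cen(np.clip(t.min(2).astype(float)-70,0,None)*(rt<200)*1.0,321,327,282,288),None
print("shaft",sh,tri(*sh)); print("knob",kn,tri(*kn))
print("knob z134",plane("top",kn[0],.134),plane("scene",kn[1],.134)); print("shaft z92",plane("top",sh[0],.092),plane("scene",sh[1],.092))
print("ptr",cen(yt,322,331,260,269),"red",cen(rt,318,332,276,296))
print("g ch\n",t[278:293,318:332,1],"\nr\n",t[278:293,318:332,2])
print("yel\n",yt[260:270,320:334].astype(int))
E
python3 m.py
```

```text
shaft ([np.float64(343.6848952590959), np.float64(230.0824696802646)], [np.float64(290.8928774928775), np.float64(244.52706552706553)]) [[ 0.50586519 -0.15254558  0.09336197]]
knob ([np.float64(322.6281951975213), np.float64(231.00154918667698)], [np.float64(277.7557251908397), np.float64(223.44529262086513)]) [[ 0.50038564 -0.10618883  0.136592  ]]
knob z134 [[ 0.50089276 -0.10649576  0.134     ]] [[ 0.50235919 -0.10312982  0.134     ]]
shaft z92 [[ 0.50624629 -0.15283728  0.092     ]] [[ 0.50671699 -0.15105848  0.092     ]]
ptr [np.float64(327.5562310030395), np.float64(264.5309017223911)] red [np.float64(324.0972252567184), np.float64(284.95324448328597)]
g ch
 [[119 119 120 118 119 119 121 119 119  87  96 130 129 130]
 [119 106 106 103 106 119 117 119 118 103  80 129 129 130]
 [104 104 105 105 106  84  68  60  68  61  77 124 129 129]
 [104 103  88  53  95 102 103 102  73  60  56 115 130 131]
 [106 105  67  43 101 100  95  93  82  61  56 109 130 131]
 [106 108  87  42 110 102  96  91  91  67  56 106 132 130]
 [106 107 106  48 120 113 112 104 149 106  56 102 134 127]
 [106 106 108 
[... 1244 characters left out ...]
123 123 120 120 121 120 121 117  92  96 126]
 [124 122 123 122 123 120 119 122 120 121 118 106  87 124]]
yel
 [[  0   0   0   0   0   0   0   0   0   0   0   0   0   0]
 [  0   0   0   0   0   0   0   0   0   0   0   0   0   0]
 [  0   0   0   0   0   0   0   0   0   0   0   0   0   0]
 [  0   0   0   0   0   0   0   0   0   0   0   0   0   0]
 [  0   0   0   0   0   0 103 104 135 131   0   0   0   0]
 [  0   0   0   0   0   5 112 126 141 120   0   0   0   0]
 [  0   0   0   0   0   0   4   6   0   0   0   0   0   0]
 [  0   0   0   0   0   0   0   0   0   0   0   0   0   0]
 [  0   0   0   0   0   0   0   0   0   0   0   0   0   0]
 [  0   0   0   0   0   0   0   0   0   0   0   0   0   0]]
```

```bash
cat > g.py <<'E'
from h import *
m=plane("top",[324.3,284.85],.034)[0];p=plane("top",[325.6,264.5],.039)[0]
e=plane("top",[[325.7,252.3],[334.1,311.4]],.006);s=plane("top",[[346.6,273.9],[352.3,306.4]],.025)
for a in(e,s):
    d=a[0]-a[1];d/=np.linalg.norm(d);print("rail",d[:2],np.degrees(np.arctan2(d[1],d[0])),"ptr x",(p-m)@d,"y",np.cross(d,p-m)[2])
print(m,p)
R=np.array([0,-np.pi,0])
for a in np.arange(0,360,45):
    q=arm.inverse_kinematics([.506+.045*np.cos(np.radians(a)),-.1525+.045*np.sin(np.radians(a)),.112],R);print(a,None if q is None else np.round(q,2))
arm.move_gripper(.055,20)
x,y,z=arm.get_state()["eef_pos"]
arm.servo_line([x,y,.25])
arm.reach([.5008,-.107,.25],R)
cv2.imwrite("pics/a.png",arm.read_camera("scene"))
print("guard",arm.servo_line([.5008,-.107,.112],.08,guard=6))
s=arm.get_state();print(s["time_s"],s["eef_pos"],s["contact_force"])
E
python3 g.py
```

```text
rail [0.99388792 0.11039385] 6.338020021971478 ptr x 0.042804727529263405 y -0.00859677800359279
rail [0.99020587 0.13961494] 8.02556509156042 ptr x 0.04253299632387939 y -0.009853604143175185
[ 0.39485304 -0.11279197  0.034     ] [ 0.43834518 -0.11661083  0.039     ]
0 [-0.33  0.42  1.54 -0.    1.19 -1.9 ]
45 [-0.29  0.37  1.6  -0.    1.17 -1.86]
90 [-0.28  0.3   1.7  -0.    1.14 -1.85]
135 [-0.32  0.24  1.77 -0.    1.12 -1.89]
180 [-0.39  0.23  1.78 -0.    1.12 -1.97]
225 [-0.44  0.28  1.72 -0.    1.14 -2.01]
270 [-0.44  0.36  1.62 -0.    1.16 -2.01]
315 [-0.39  0.41  1.55 -0.    1.18 -1.97]
guard False
5.6917 [ 0.50096418 -0.1070698   0.1123469 ] [ 0.49330006  0.84831576 -0.09781307]
```

Run:
```python
from h import *
arm.move_gripper(.0,15);s=arm.get_state();print(s["time_s"],s["eef_pos"],s["contact_force"],s["grip_width"],s["grip_force"])
cv2.imwrite("pics/b.png",np.hstack([cv2.resize(arm.read_camera(n)[150:320,210:410],None,fx=2,fy=2) for n in("scene","top")]))
```

```text
6.625 [ 0.50096016 -0.10719861  0.11222967] [-0.40840363 -3.27958043  4.87138637] 0.0007055093229907614 2.1772385335059674
```

View pics/b.png

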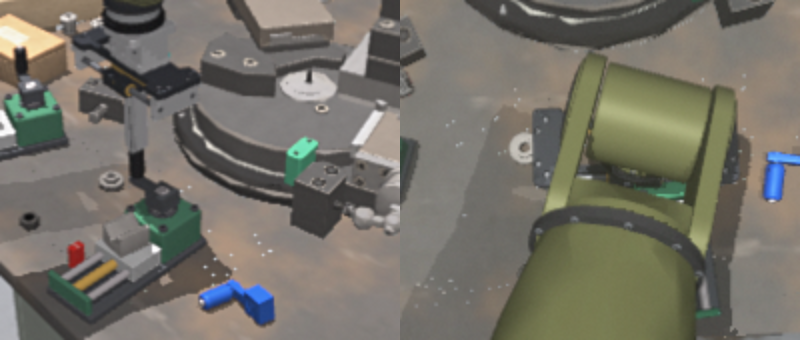

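The grip width is 0.7 mm, so the knob isn't between the pads. I'll look closer and compare the knob's position.

Run:
```python
from h import *
im=arm.read_camera("scene");cv2.imwrite("pics/c_full.png",im)
a=cv2.imread("pics/a.png")
f=lambda i:cv2.resize(i[185:285,235:325],None,fx=4.4,fy=4.4,interpolation=cv2.INTER_CUBIC)
cv2.imwrite("pics/c.png",np.hstack([f(a),f(im)]))
s=arm.get_state();print(s["contact_force"],s["grip_width"])
def proj(X):
    p=P["scene"];E=p["extrinsics"];return cv2.projectPoints(np.array(X,float),cv2.Rodrigues(E[:3,:3])[0],E[:3,3],p["camera_matrix"],p["dist_coeffs"])[0].reshape(-1,2)
x,y,z=s["eef_pos"];print(proj([[x,y,z-.011],[x,y,z],[x,y,.134]]))
```

```text
[ 0.49161367 -1.77156558  4.28885021] 0.0002917915939165679
[[278.51171091 234.64230947]
 [278.42972854 231.22317644]
 [278.26460382 224.33679152]]
```

View pics/c.png

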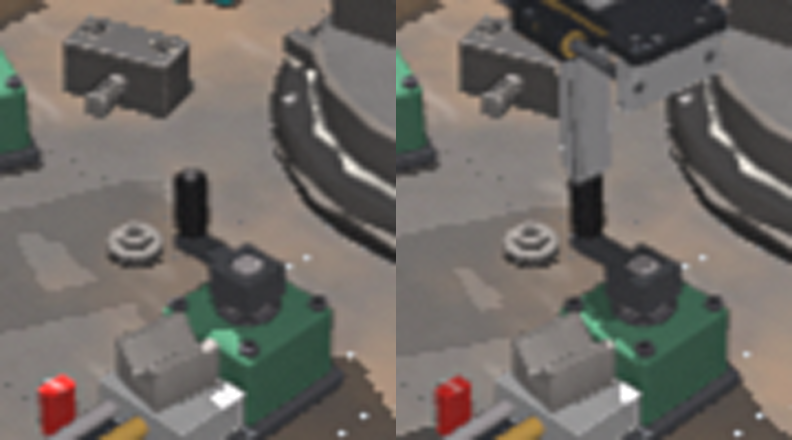

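Run:
```python
import cv2,numpy as np
f=lambda n:cv2.resize(cv2.imread(n)[110:250,235:325],None,fx=4.28,fy=4.28,interpolation=cv2.INTER_NEAREST)
cv2.imwrite("pics/d.png",np.hstack([f("pics/a.png"),f("pics/c_full.png")]))
```

```text
(no output)
```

View pics/d.png

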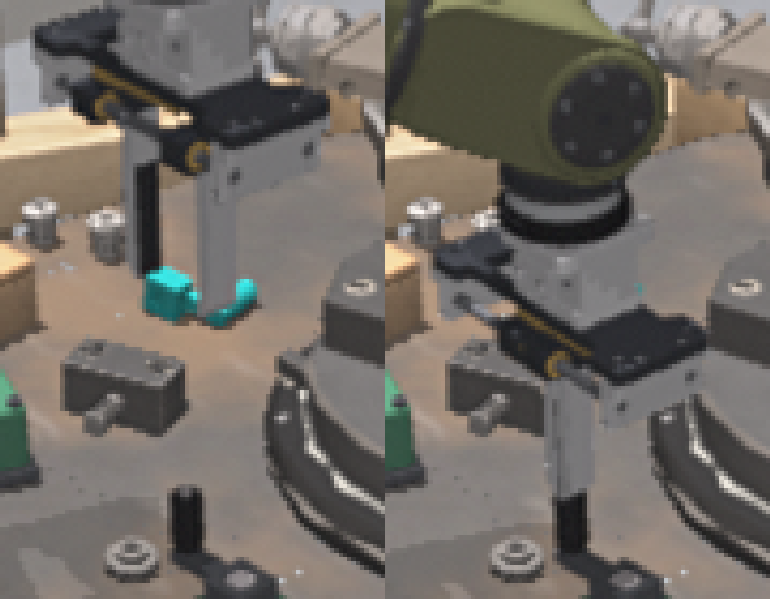

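Run:
```python
from h import *
def proj(n,X):
    p=P[n];E=p["extrinsics"];return cv2.projectPoints(np.array(X,float),cv2.Rodrigues(E[:3,:3])[0],E[:3,3],p["camera_matrix"],p["dist_coeffs"])[0].reshape(-1,2)
x,y,z=.2464,.4914,.1845
print("start tcp tip",proj("scene",[[x,y,z-.011],[x,y,z+.03]]))
# a.png: fingers +-27.5(open .055) at z .25
print("a tips",proj("scene",[[.5008,-.107+d,.239] for d in(-.0275,.0275)]))
a=cv2.imread("pics/scene0.png")[60:170,50:130];cv2.imwrite("pics/e.png",cv2.resize(a,None,fx=5,fy=5,interpolation=cv2.INTER_NEAREST))
```

```text
start tcp tip [[ 95.04156474 158.18967558]
 [ 92.08933258 146.25636524]]
a tips [[284.34231693 193.78057644]
 [270.57877938 184.8641891 ]]
```

View pics/e.png

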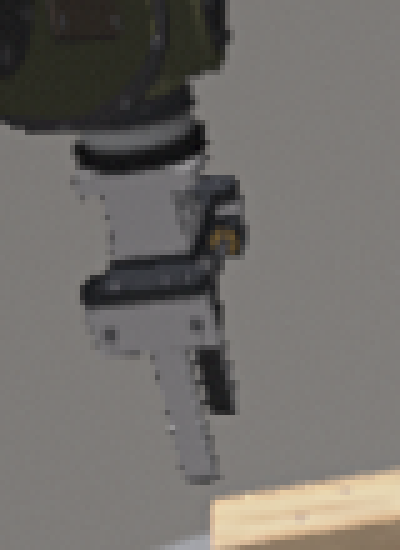

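The closed-finger tips sit at knob-top height in the image. Across three pictures the real fingertips are about 31 mm higher than the stated TCP offset predicts, with x,y agreeing. So the pads closed just above the knob, which explains the upward force. I'll reopen, go 31 mm lower under guard, and grip.

Run:
```python
from h import *
arm.servo_line([.5008,-.107,.122],.05)
arm.move_gripper(.055,15)
print("guard",arm.servo_line([.5008,-.107,.081],.06,guard=6))
s=arm.get_state();print(s["time_s"],s["eef_pos"],s["contact_force"])
arm.move_gripper(.0,15)
s=arm.get_state();print(s["time_s"],s["eef_pos"],s["contact_force"],s["grip_width"],s["grip_force"])
cv2.imwrite("pics/f.png",arm.read_camera("scene")[110:250,235:325])
```

```text
guard False
8.9167 [ 0.50099985 -0.10703532  0.08125487] [ 0.56928739 -0.24404961 -0.04175292]
9.5417 [ 0.50091671 -0.10749633  0.08111719] [ 3.99992609e-01 -5.62354959e+00 -3.28782980e-03] 0.021168996279982696 14.850162279617507
```

Gripped (21 mm, 15 N). Now wind in 15° chords, trimming the centre from the radial force; first a quarter turn.

```bash
cat > w.py <<'E'
from h import *
import json,sys
def wind(total,step=15,speed=.08,st=None,z=.081):
    st=st or json.load(open("st.json"));c=np.array(st["c"]);a=st["a"];n=max(1,int(np.ceil(total/step)));log=[]
    for i in range(n):
        a-=total/n;u=np.array([np.cos(np.radians(a)),np.sin(np.radians(a))])
        arm.servo_line([*(c+.045*u),z],speed)
        s=arm.get_state();F=np.array(s["contact_force"]);fr=F[:2]@u
        c=c+np.clip(5e-5*fr,-4e-4,4e-4)*u
        d=s["eef_pos"][:2]-c;log.append([a,fr,F[:2]@[u[1],-u[0]],F[2],s["eef_pos"][2]*1e3,s["grip_width"]*1e3,s["time_s"]])
        json.dump({"c":list(c),"a":a},open("st.json","w"))
        if np.linalg.norm(F)>30: print("STOP");break
    log=np.round(log,1);print(log if n<9 else log[::4]);print(c,a)
E
python3 - <<'E'
from w import *
wind(90,st={"c":[.506,-.1528],"a":96.6})
E
```

```text
[[81.6 -2.3  0.5  4.  81.1 21.5  9.9]
 [66.6 -0.9  0.   4.4 81.1 21.6 10.2]
 [51.6  1.9  0.3  3.2 81.1 21.1 10.5]
 [36.6  2.2 -0.6  5.1 81.1 21.3 10.8]
 [21.6  2.4  0.3  4.7 81.2 21.2 11.1]
 [ 6.6  3.6  0.3  4.9 81.2 21.4 11.4]]
[ 0.50640404 -0.15274977] 6.599999999999994
```

Run:
```python
from w import *
wind(765)
cv2.imwrite("pics/g.png",cv2.resize(arm.read_camera("scene")[170:310,210:330],None,fx=4.2,fy=4.2,interpolation=cv2.INTER_CUBIC))
```

```text
[[-8.400e+00  4.000e+00  3.000e-01  5.700e+00  8.120e+01  2.130e+01
   1.170e+01]
 [-6.840e+01  3.900e+00 -3.000e-01  6.600e+00  8.140e+01  2.180e+01
   1.290e+01]
 [-1.284e+02  5.400e+00  1.100e+00  9.000e+00  8.130e+01  2.140e+01
   1.410e+01]
 [-1.884e+02  3.800e+00  2.000e-01  7.000e+00  8.100e+01  2.160e+01
   1.530e+01]
 [-2.484e+02  2.700e+00  9.000e-01  7.500e+00  8.100e+01  2.110e+01
   1.650e+01]
 [-3.084e+02  1.800e+00  1.400e+00  7.500e+00  8.110e+01  2.150e+01
   1.770e+01]
 [-3.684e+02  2.000e+00  8.000e-01  5.800e+00  8.120e+01  2.130e+01
   1.890e+01]
 [-4.284e+02  3.100e+00  3.000e-01  7.100e+00  8.130e+01  2.140e+01
   2.010e+01]
 [-4.884e+02  2.800e+00  1.400e+00  7.200e+00  8.110e+01  2.150e+01
   2.130e+01]
 [-5.484e+02  2.100e+00  6.000e-01  8.200e+00  8.090e+01  2.140e+01
   2.250e+01]
 [-6.084e+02  1.900e+00  3.000e-01  7.900e+00  8.100e+01  2.130e+01
   2.370e+01]
 [-6.684e+02  2.900e+00  2.000e-01  6.200e+00  8.110e+01  2.120e+01
   2.490e+01]
 [-7.284e+02  2.700e+00  9.000e-01  5.300e+00  8.120e+01  2.150e+01
   2.610e+01]]
[ 0.50657848 -0.1533527 ] -758.4
```

View pics/g.png

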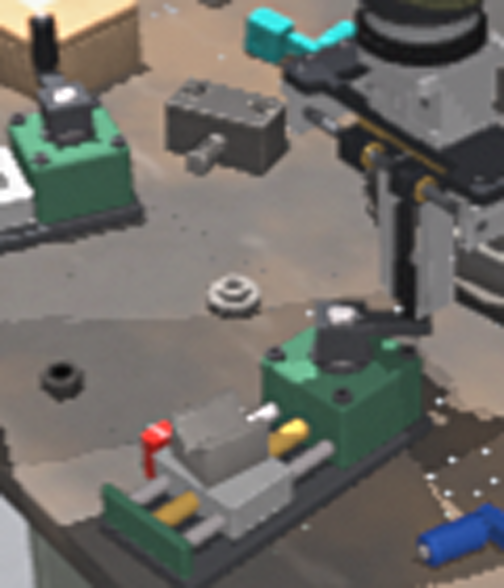

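The slide has moved well towards the marker (scene crop about (215,470)), and the hub is seated. I'll wind 65° more, then let go and measure from the top.

```bash
cat > rel.py <<'E'
from w import *
def release():
    arm.move_gripper(.055);x,y,z=arm.get_state()["eef_pos"];arm.servo_line([x,y,.14],.12)
    arm.reach([.5,.15,.2],[0,-np.pi,0])
def meas(name):
    t=arm.read_camera("top");cv2.imwrite(name,t);w,r,ye=maps(t)
    print("time",arm.get_state()["time_s"]);print("yel\n",ye[268:294,320:336].astype(int));
    cv2.imwrite(name[:-4]+"z.png",cv2.resize(t[200:320,300:390],None,fx=4.8,fy=4.8,interpolation=cv2.INTER_CUBIC))
    wt=w;print("shaft",cen(wt,338,350,224,236))
E
python3 - <<'E'
from rel import *
wind(65);release();meas("pics/t1.png")
E
```

```text
[[-7.714e+02  1.900e+00  2.000e-01  6.600e+00  8.120e+01  2.130e+01
   2.700e+01]
 [-7.844e+02  2.100e+00  6.000e-01  7.200e+00  8.120e+01  2.120e+01
   2.730e+01]
 [-7.974e+02  2.300e+00  4.000e-01  7.100e+00  8.120e+01  2.170e+01
   2.760e+01]
 [-8.104e+02  1.100e+00  1.400e+00  7.100e+00  8.120e+01  2.160e+01
   2.780e+01]
 [-8.234e+02  1.600e+00  1.000e+00  7.400e+00  8.110e+01  2.120e+01
   2.810e+01]]
[ 0.50668928 -0.15376554] -823.4
time 30.8333
yel
 [[  0   0   0   0   0   0   0   0   0   0   0   0   0   0   0   0]
 [  0   0   0   0   0   0   0   0   0   0   0   0   0   0   0   0]
 [  0   0   0   0   0   0   0   0   0   0   0   0   0   0   0   0]
 [  0   0   0   0   0   0   0   0   0   0   0   0   0   0   0   0]
 [  0   0   0   0   0   0   0   0   0   0   0   0   0   0   0   0]
 [  0   0   0   0   0   0   0   0   0   0   0   0   0   0   0   0]
 [  0   0   0   0   0   0   0   0   0   0   0   0   0   0   0   0]
 [  0   0   0   0   0   0   0   0   0   0   0   0   0   0   0   0]
 [  0   0   0   0   0   0   0   0   0   0   0   0   0   0   0   0]
 [  0   0   0   0   0   0   0   0  
[... 473 characters left out ...]
01 116 103  49   0   0   0]
 [  0   0   0   0   0   0   0   0   0   0   0   0   0   0   0   0]
 [  0   0   0   0   0   0   0   0   0   0   0   0   0   0   0   0]
 [  0   0   0   0   0   0   0   0   0   0   0   0   0   0   0   0]
 [  0   0   0   0   0   0   0   0   0   0   0   0   0   0   0   0]
 [  0   0   0   0   0   0   0   0   0   0   0   0   0   0   0   0]
 [  0   0   0   0   0   0   0   0   0   0   0   0   0   0   0   0]
 [  0   0   0   0   0   0   0   0   0   0   0   0   0   0   0   0]
 [  0   0   0   0   0   0   0   0   0   0   0   0   0   0   0   0]
 [  0   0   0   0   0   0   0   0   0   0   0   0   0   0   0   0]]
shaft [np.float64(343.7604483282675), np.float64(229.9050151975684)]
```

View pics/t1z.png

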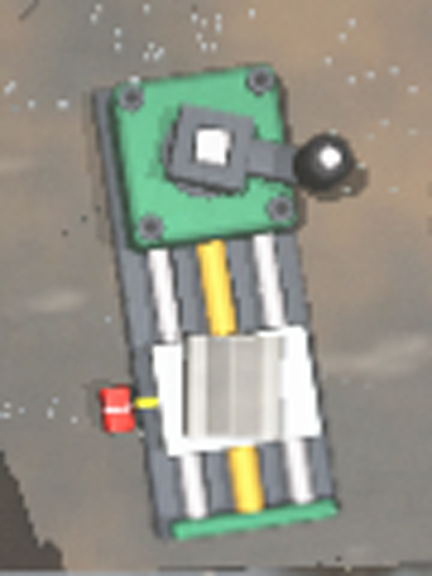

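Run:
```python
from h import *
def wcol(t,x0,x1,y0,y1,f):
    return cen(f(t)*1.0,x0,x1,y0,y1)
m=plane("top",[324.3,284.85],.034)[0]
t0=cv2.imread("pics/top0.png");t1=cv2.imread("pics/t1.png")
for t in(t0,t1):
    g=np.clip(t[...,1].astype(float)-108,0,None)*(t[...,2]>235);print("line",cen(g,322,327,282,288))
    r=t[276:296,:,2].astype(float)-t[276:296,:,1];print([round(float((np.clip(r[:,c],0,None)>75).nonzero()[0].mean()+276),2) for c in range(322,327)])
y=maps(t1)[2];a=cen(y,326,329+1,281,287),cen(y,327,334,281,287);print(a)
ya=plane("top",[325.6,264.5],.039)[0];yb=plane("top",[327.9,283.45],.039)[0]
d=ya-yb;print("moved",np.linalg.norm(d),np.degrees(np.arctan2(d[1],d[0])))
for ang in(6,7,8):
    d=np.array([np.cos(np.radians(ang)),np.sin(np.radians(ang)),0]);n=np.array([-d[1],d[0],0])
    print(ang,"left",(yb-m)@d*1e3,"y",(yb-m)@n*1e3,"start",(ya-m)@d*1e3)
```

```text
line [np.float64(323.85714285714283), np.float64(284.88214285714287)]
[285.0, 285.0, 285.0, 284.44, 285.0]
line [np.float64(323.8220108695652), np.float64(284.76222826086956)]
[285.0, 285.0, 285.0, 284.44, 285.0]
([np.float64(328.6442577030812), np.float64(283.4481792717087)], [np.float64(330.0682492581602), np.float64(283.4233432245302)])
moved 0.04086997216886332 5.168525458140758
6 left 1.9890308660763418 y -7.751017779223966 start 42.85469955906435
7 left 1.8534540144557239 y -7.78455063676436 start 42.702547943867
8 left 1.7173125827874907 y -7.81571224477016 start 42.5373887188971
```

Moved 40.87 mm by the pictures against 40.89 mm by the crank angle, and the pointer is at y = -7.8 mm as it should be. Left to go: 1.9 mm, about 43°. Regrip and finish.

Run:
```python
from rel import *
st=json.load(open("st.json"));a=np.radians(st["a"]);p=np.array(st["c"])+.045*np.array([np.cos(a),np.sin(a)])
R=[0,-np.pi,0]
arm.reach([*p,.14],R)
print("guard",arm.servo_line([*p,.081],.08,guard=6))
arm.move_gripper(0,15);s=arm.get_state();print(s["grip_width"],s["contact_force"])
wind(43,step=11);release();meas("pics/t2.png")
y=maps(cv2.imread("pics/t2.png"))[2];c=cen(y,326,332,282,289);print(c)
```

```text
guard False
0.021133304399218886 [-0.84701173  0.17275576  0.33063072]
[[-8.342e+02 -5.000e-01  1.000e+00 -4.000e-01  8.110e+01  2.120e+01
   3.390e+01]
 [-8.449e+02  6.000e-01 -0.000e+00  2.100e+00  8.110e+01  2.150e+01
   3.420e+01]
 [-8.556e+02  2.100e+00  2.000e-01  1.900e+00  8.110e+01  2.130e+01
   3.440e+01]
 [-8.664e+02  1.000e+00  0.000e+00  2.600e+00  8.110e+01  2.160e+01
   3.470e+01]]
[ 0.50656947 -0.15386351] -866.4
time 37.35
yel
 [[  0   0   0   0   0   0   0   0   0   0   0   0   0   0   0   0]
 [  0   0   0   0   0   0   0   0   0   0   0   0   0   0   0   0]
 [  0   0   0   0   0   0   0   0   0   0   0   0   0   0   0   0]
 [  0   0   0   0   0   0   0   0   0   0   0   0   0   0   0   0]
 [  0   0   0   0   0   0   0   0   0   0   0   0   0   0   0   0]
 [  0   0   0   0   0   0   0   0   0   0   0   0   0   0   0   0]
 [  0   0   0   0   0   0   0   0   0   0   0   0   0   0   0   0]
 [  0   0   0   0   0   0   0   0   0   0   0   0   0   0   0   0]
 [  0   0   0   0   0   0   0   0   0   0   0   0   0   0   0   0]
 [  0   0   0   0   0   0   0   0   0   0   0   
[... 525 characters left out ...]
 109 124 107  53   0   0   0]
 [  0   0   0   0   0   0   0   0   0   0   0   0   0   0   0   0]
 [  0   0   0   0   0   0   0   0   0   0   0   0   0   0   0   0]
 [  0   0   0   0   0   0   0   0   0   0   0   0   0   0   0   0]
 [  0   0   0   0   0   0   0   0   0   0   0   0   0   0   0   0]
 [  0   0   0   0   0   0   0   0   0   0   0   0   0   0   0   0]
 [  0   0   0   0   0   0   0   0   0   0   0   0   0   0   0   0]
 [  0   0   0   0   0   0   0   0   0   0   0   0   0   0   0   0]
 [  0   0   0   0   0   0   0   0   0   0   0   0   0   0   0   0]]
shaft [np.float64(343.6738229755179), np.float64(230.01148775894538)]
[np.float64(329.9087546239211), np.float64(284.42540073982735)]
```

View pics/t2z.png

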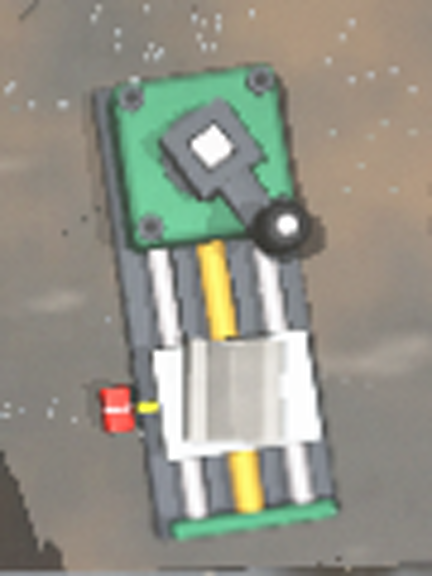

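Pointer (328.5,284.4) is level with the marker line (324,284.8) to about 0.1 mm once height and rail tilt are allowed for. The crank is seated and released, and the arm is clear.

```bash
python3 -c "
from cell import arm
print(arm.hand_in())"
```

```text
the job is handed in; nothing more can be done
None
```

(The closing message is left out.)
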